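# Open the push-latch collet cabinet

### The arm

A 6-joint arm with a two-finger parallel gripper is mounted at the origin on a cart in front of the work surface, level with it; the furniture and walls round the work are solid. World frame = base frame: x ahead of the robot, y to its left, z up, the work surface at z = 0. Lengths are in m, angles in rad, forces in N, time in s.
With the tool pointing down it reaches from about 0.3 to 0.775 m from the base axis. Payload 14.6 kg.
Tool frame: the origin (TCP) lies midway between the tips of the shut fingers; the grasp point (between the pads) lies 19 mm behind it; z points along the fingers, y is the line along which they close (so a half turn about z gives the same grasp; the last joint's range is limited). The gripper opens to 94 mm and grips with 3 to 60 N. Pads are 16 mm wide; open, the fingers measure 119 mm over their backs; the gripper's body (75 mm by 177 mm) begins 78 mm behind the grasp point.
Start: joints at [-1.352, 0.3, 1.521, -0, 1.321, -0.067], TCP at [0.155, -0.528, 0.205] pointing down, gripper open.
Joint ranges: [-3.03, 3.03], [-0.79, 2.21], [0.23, 2.52], [-1.04, 4.18], [0, 3.07], [-2.55, 2.55]. Speed limits (rad/s): [2.22, 2.22, 2.57, 3.14, 3.14, 3.14].

### API

Orientations are given as [roll, pitch, yaw] about the fixed x, y, z axes, in that order (R = Rz(yaw) Ry(pitch) Rx(roll)).
In Python, from station import ctrl gives the robot as it stands. The module is installed in compiled form; this text tells all that it offers.
- The arm moves only by the tool servo_tool, never from a script. Its argument "plan" is a list of rows, each a list of 7 numbers: the opening in per cent of the stroke, from 0 (shut) to 100 (fully open), then the shift along the tool's x, y, z in m, then the turn, a rotation vector about the tool's x, y, z in rad. A call has exactly 8 rows; each row shifts and turns the commanded pose from where the row before left it, along the tool's axes as they then stand; what a row does not reach is not made up. A row lasts 1/8 s, in which the tool goes at most 62.5 mm and 10.7 degrees, less where a joint would pass 70% of its speed; a pose out of reach is approached as far as the arm can. A call with a gripper value outside its range is refused whole. The fingers move at their own pace and stop on an object; "force" is the grip in N (left out, the last holds). Time passes only in rows, so rows that do not move let the fingers close, or fill a call up. It gives the time, the measured TCP pose, the force, the opening and the grip force at its end, in the units of the state.
- ctrl.get_obs(): the state, without advancing time (a new reading comes with each control period).
- ctrl.camera(name): name is "scene" or "top" or "wrist"; returns a dict with "pixels" (480x640x3 uint8, red, green, blue), "z_map" (480x640 float32, m along the optical axis (not along the pixel's ray), 0 where there is no reading), "mtx" (3x3 intrinsics, pixels), "pose" (4x4, takes a point from camera to world coordinates). Camera axes: x right, y up, looking along -z (the intrinsics and any distortion apply to the point x, -y, -z); pixel columns grow to the right and rows downward; lengths in m; the calibration is good to about 2 mm. A picture is of the moment at which its call begins.
- ctrl.hand_in(): hands the job in; it is judged then, once.
The state is a dict: "time_s": time; "qpos": joint angles; "joint_vel": joint speeds; "tau": joint torques, N m; "ee_pos": TCP position; "eef_rot": TCP orientation; "force": force on the tool from outside, world axes, zero at the start; "moment": the same for the moment, N m; "grip_width": finger opening in m; "grip_force": force on a finger pad.
Only numpy, scipy, OpenCV 4.12 (cv2) and the standard library are available. Lean on these libraries where they do the work, as an engineer would, in place of code of your own. Each camera call takes 0.05 s, during which the arm holds its last target. There are 200 camera calls.

### The job

One of the three small containers (two tins and a black pot) stands in the way of the little collet cabinet's door: slide it aside along the bench until it is clear of the door's whole swing. Then press the door in near its free edge so that the push-to-open catch lets go and the spring sets it ajar, and swing it open with a fingertip until it stands square to the cabinet or wider. Only touch, press and push, never pick anything up; keep the containers upright, leave the other tools where they lie, and finish clear of everything.

Things in the scene. Friction and masses are not known exactly. Their poses are not given: they have to be found in the camera images.
- cabinet: Wooden bench-top cabinet, fixed; 259 wide, 134 deep, 126 high; yaw varies. Origin on the 4 mm brown bench mat, in the plane of the door's front; x points into it (away from the robot), y left along the front, z up. Here the handleless overlay door fills x 0 to 12, y -124 to +20, z 4 to 122 mm, hinged at its left; the carcass begins at x = 18; its open bay left of the door holds collets.
- door (a joint): Door angle, rad: 0 latched; negative pressed in (stop -0.041, 5 mm at door_press); positive open toward the robot (stop 1.68). Pressed past -0.025 (3 mm, about 5 N) and let go, it springs to about 0.43 within 2 s; a shorter press leaves it latched; latched it cannot be pulled open; pressed fully home again it relatches. Ajar it swings with 0.3 N at its edge and stays where left.
- door_hinge (a point): Point on the vertical hinge line: cabinet frame x 12, y 20 mm (left end of the door's back face), 91 mm above the mat. The door is 144 mm wide from here to its free (right) edge and 12 mm thick.
- door_press (a point): Point on the door's front face 122 mm from the hinge line, 91 mm above the mat and 35 mm below the cabinet's top; the place to press. Moves with the door.
- door_edge (a point): Middle of the thickness of the door's free edge, 143 mm from the hinge line, 91 mm above the mat; moves with the door. Catch parts stick out of the door's back near this edge, but only below 61 mm above the mat: a fingertip reaching behind the edge should stay above 70 mm.
- flat_tin: Flat round lidded parts tin, pale metal, diameter 49, height 18 mm. Origin at the centre of its underside. One of the three containers stands 75 to 100 mm in front of the door, the other two before the open bay, all on the mat; which is which changes. A container is clear when its centre is over 170 mm from the hinge line (or left of the open door).
- small_tin: Small round lidded brass tin, diameter 39, height 22 mm, 40 g. Origin at the centre of its underside.
- pot: Black round lidded pot, diameter 41, height 44 mm. Origin at the centre of its underside.
- screwdriver: Screwdriver with a yellow handle, 161 x 23 x 23 mm, lying on the bench right of the mat. Bystander. Origin at the middle of its underside.
- vice: Small steel toolmaker's vice, 141 x 54 x 36 mm, on the right of the bench. Bystander. Origin at the middle of its underside.
- hammer: Brass hammer with a wooden handle, 166 x 51 x 22 mm, on the right of the bench. Bystander. Origin at the middle of its underside.
- caliper: Dial caliper, 225 x 40 x 18 mm, on the far right of the bench. Bystander. Origin at the middle of its underside.
- oil_brush: Small brush with a blue handle, 154 x 16 x 11 mm, lying on the bench nearest the robot. Bystander. Origin at the middle of its underside.
Mind the look-alikes: they are no part of the job. Leave any yellow look-alike of the pot alone.

How it is judged:
On the way, in this order (a step that is already met when the one before it is completed fails the run):
1. the container that stood before the door is clear of its whole swing ((horizontal distance between flat_tin and door_hinge above 0.169 m or y of flat_tin in the frame of cabinet above 0.078 m) and (horizontal distance between small_tin and door_hinge above 0.164 m or y of small_tin in the frame of cabinet above 0.073 m) and (horizontal distance between pot and door_hinge above 0.165 m or y of pot in the frame of cabinet above 0.074 m)), for 0.1 s.
2. the door is pressed in far enough to trip its catch (value of joint door below -0.022 rad), for 0.02 s.
3. the catch has let go and the spring has set the door ajar (value of joint door above 0.25 rad), for 0.1 s.
4. the door is swung open square to the cabinet or wider (value of joint door above 1.45 rad), for 0.2 s.
At the end, for the whole second after the job is handed in: Door open 1.45 rad or more, at rest. Both tins and the pot upright (0.15 rad), still, on the bench or mat, clear of the door's swing: centre over 164 to 169 mm from the hinge line, or over 73 to 78 mm left of the cabinet's origin. The five tools within 20 mm of where they lay (all of step 1 and value of joint door above 1.45 rad and velocity of joint door between -0.05 and 0.05 rad/s and linear speed of each of flat_tin, small_tin, pot below 0.02 m/s and angle between each of flat_tin, small_tin, pot's own z axis and vertical below 0.15 rad and height (world z) of flat_tin between -0.006 and 0.01 m and height (world z) of small_tin between -0.006 and 0.01 m and height (world z) of pot between -0.006 and 0.01 m and distance of each of screwdriver, oil_brush, vice, hammer, caliper from where it was at the start of the episode below 0.02 m); the robot touches nothing.
It fails at once if a tin or the pot is lifted off the bench or tipped over (height (world z) of any of flat_tin, small_tin, pot above 0.016 m or angle between any of flat_tin, small_tin, pot's own z axis and vertical above 0.5 rad).
It fails at once if the screwdriver, brush, vice, hammer or caliper is moved more than 20 mm (distance of any of screwdriver, oil_brush, vice, hammer, caliper from where it was at the start of the episode above 0.02 m).
It also fails if it takes over 54 s, if anything falls off the work surface, if the arm or the gripper's body presses on something with over 40 N, if the wrist force passes 120 N, or if a joint passes its speed limit or range.

## Working session

There is one attempt and no reset: what is moved stays moved. The work goes in short steps, Python scripts to look and compute and a tool call to move; the robot and the scene stay as the last step left them, time stands still between calls to the robot, and variables do not carry over. Pictures are saved under pics/ and viewed, at most 10 in all, crops included, and the job is handed in when it is done.

Besides the shell and the picture viewer there is one more tool, called after "Request:" as name(argument=value, ...), one argument or row to a line, values as JSON. servo_tool: Moves the arm, as the interface text tells. Its arguments: {"type":"object","properties":{"plan":{"type":"array","items":{"type":"array","items":{"type":"number"}}},"force":{"type":"number"}},"required":["plan"]}

```bash
mkdir -p pics
cat > h.py <<'E'
import numpy as np, cv2
from station import ctrl
def cam(n):
    c=ctrl.camera(n); np.savez('%s.npz'%n,**c); return c
def load(n): return dict(np.load('%s.npz'%n))
def pts(c):
    z=c['z_map']; K=c['mtx']; v,u=np.mgrid[:480,:640]
    P=np.stack([(u-K[0,2])/K[0,0]*z,-(v-K[1,2])/K[1,1]*z,-z],-1)
    W=P@c['pose'][:3,:3].T+c['pose'][:3,3]; W[z==0]=np.nan; return W
E
python3 - <<'E'
from h import *
o=ctrl.get_obs(); print({k:np.round(v,3) for k,v in o.items()})
for n in('top','scene'):
    c=cam(n); cv2.imwrite('pics/%s0.png'%n,c['pixels'][:,:,::-1]); print(c['mtx'],c['pose'].round(3))
E
```

```text
{'time_s': np.float64(0.0), 'qpos': array([-1.352,  0.3  ,  1.522,  0.   ,  1.321, -0.067]), 'joint_vel': array([-0.001, -0.   ,  0.001,  0.   , -0.002,  0.001]), 'tau': array([-3.0000e-03, -5.3181e+01, -3.5273e+01,  7.1000e-02,  2.4000e-02,
       -0.0000e+00]), 'ee_pos': array([ 0.155, -0.527,  0.205]), 'eef_rot': array([-3.14 , -0.   ,  0.286]), 'force': array([ 0.082, -0.992,  0.503]), 'moment': array([ 0.039, -0.012, -0.042]), 'grip_force': np.float64(0.0), 'grip_width': np.float64(0.094)}
[[609.71989571   0.         326.78032793]
 [  0.         609.71989571 234.98348452]
 [  0.           0.           1.        ]] [[ 0.014  0.998 -0.067  0.456]
 [-1.     0.015  0.013 -0.022]
 [ 0.013  0.067  0.998  1.626]
 [ 0.     0.     0.     1.   ]]
[[513.49002607   0.         319.36320229]
 [  0.         513.49002607 242.70729647]
 [  0.           0.           1.        ]] [[-0.712  0.381 -0.59  -0.066]
 [-0.703 -0.386  0.598  0.556]
 [ 0.     0.84   0.542  0.651]
 [ 0.     0.     0.     1.   ]]
```

View pics/top0.png

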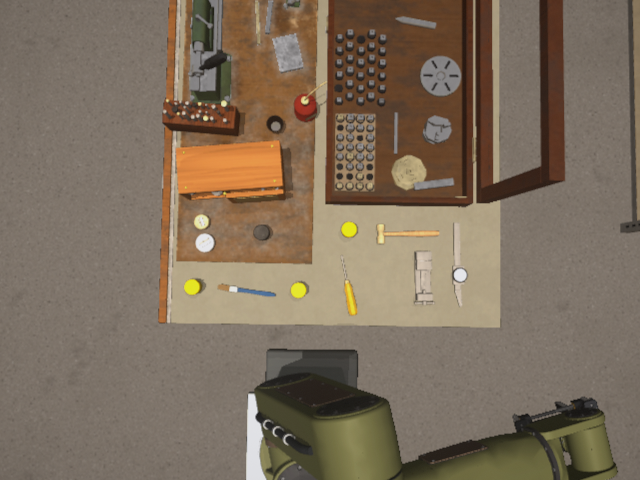

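View pics/scene0.png

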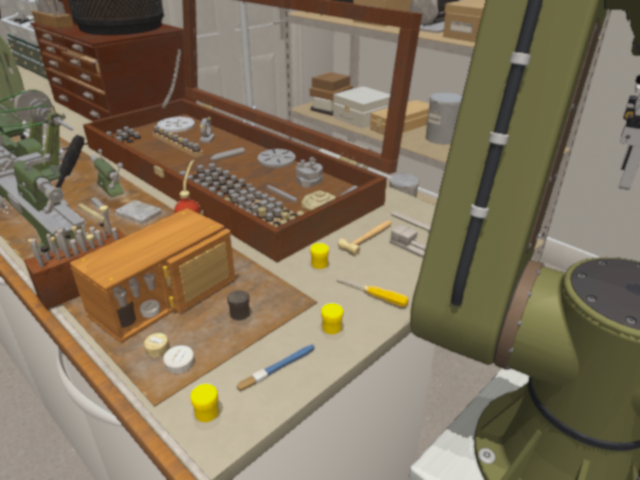

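Top view: the cabinet is at about (230,170) with its door on the right half. The black pot at (262,232) stands before the door, and the pale tin (205,242) and brass tin (202,222) stand before the open bay. Other candidates are the yellow pots at (193,287), (299,290) and (349,229), and a dark cup behind the cabinet at (275,124). The pot at (262,232) fits because it is black and stands in front of the door. I'll measure it and confirm it in a crop.

Run:
```python
from h import *
c=load('top'); W=pts(c); px=c['pixels']
hsv=cv2.cvtColor(px,cv2.COLOR_RGB2HSV)
def rep(name,m,zr=None):
    n,l,s,ce=cv2.connectedComponentsWithStats(m.astype(np.uint8))
    i=1+s[1:,4].argmax(); q=W[l==i]; q=q[~np.isnan(q[:,0])]
    print(name,'px',ce[i].round(1),s[i],'med',np.median(q,0).round(4),'lo',np.percentile(q,2,0).round(3),'hi',np.percentile(q,98,0).round(3)); return l==i
def box(u0,u1,v0,v1):
    m=np.zeros((480,640),bool); m[v0:v1,u0:u1]=1; return m
Z=W[...,2]
print('mat z',np.nanmedian(Z[245:255,220:250]),'bench z',np.nanmedian(Z[300:310,220:260]))
rep('pot',box(245,280,215,250)&(Z>.035)); rep('flat',box(190,222,230,258)&(Z>.013)); rep('small',box(190,215,210,231)&(Z>.013))
for n,b in(('y1',(180,206,274,300)),('y2',(288,312,278,304)),('y3',(338,362,218,242)),('cup',(264,288,112,136)),('scr',(335,362,255,318)),('brush',(215,280,280,300))): rep(n,box(*b)&(Z>.006))
m=rep('cab',box(165,300,130,210)&(Z>.118)&(Z<.14))
q=W[m][:,:2].astype(np.float32); r=cv2.minAreaRect(q); print(r); print(cv2.boxPoints(r))
cv2.imwrite('pics/crop.png',np.hstack([cv2.resize(load('top')['pixels'][130:310,165:365,::-1],(400,360),interpolation=2),cv2.resize(load('scene')['pixels'][200:400,60:340,::-1],(400,360),interpolation=2)]))
```

```text
mat z 0.003962013839631351 bench z -0.00012193662838977382
pot px [260.8 231.5] [253 224  16  16 199] med [0.5679 0.1286 0.0476] lo [0.549 0.111 0.04 ] hi [0.587 0.148 0.055]
flat px [204.2 242. ] [195 233  20  19 280] med [0.5406 0.2792 0.0211] lo [0.519 0.257 0.014] hi [0.563 0.302 0.029]
small px [201. 221.] [194 214  15  15 179] med [0.5952 0.2881 0.0256] lo [0.578 0.271 0.018] hi [0.614 0.306 0.033]
y1 px [192.2 286.1] [184 279  18  16 222] med [0.4252 0.3039 0.0429] lo [0.407 0.286 0.01 ] hi [0.443 0.323 0.05 ]
y2 px [297.9 289.4] [290 281  18  17 201] med [0.4211 0.0303 0.0437] lo [0.401 0.012 0.008] hi [0.439 0.048 0.05 ]
y3 px [348.3 228.5] [341 221  17  16 201] med [ 0.5794 -0.0973  0.0431] lo [ 0.561 -0.118  0.035] hi [ 0.6   -0.079  0.051]
cup px [273.5 122.2] [264 112  19  20 233] med [0.864  0.1041 0.0212] lo [0.839 0.08  0.006] hi [0.892 0.125 0.042]
scr px [349.6 297.5] [344 276  13  41 283] med [ 0.399  -0.1036  0.0195] lo [ 0.358 -0.122  0.008] hi [ 0.449 -0.09   0.028]
brush px [244.4 289.8] [218 283  57  14 232] med [0.4161 0.1782 0.0106] lo [0.404 0.097 0.006] hi [0.431 0.241 0.018]
cab px [228.6 166.2] [ 175  140  108   54 4857] med [0.7234 0.2044 0.1293] lo [0.665 0.08  0.122] hi [0.783 0.328 0.136]
((0.7242721915245056, 0.20522552728652954), (0.11781252175569534, 0.26041197776794434), 5.240036964416504)
[[0.6537206  0.32950753]
 [0.6775036  0.07018388]
 [0.79482377 0.08094352]
 [0.7710408  0.34026718]]
```

View pics/crop.png

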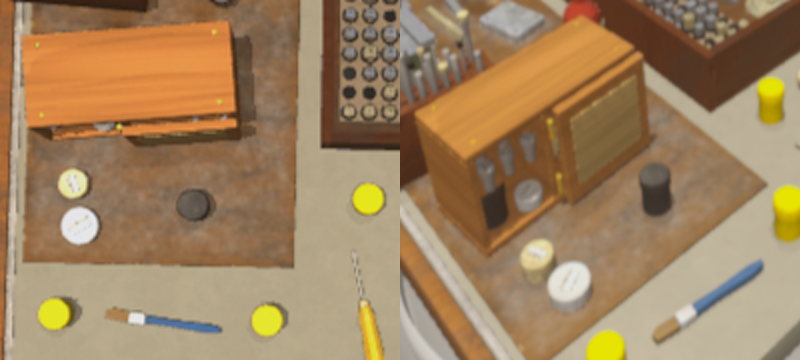

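The crop confirms it: the black lidded pot is in front of the door, the white and brass tins are before the bay, and the yellow ones are look-alikes. In the cabinet frame (yaw 0.091) the pot is at about (-86,-62) mm. I'll shut the fingers, align the tool with the cabinet and go left of the pot.

Request:
servo_tool(
  plan=[
    [0, 0, 0, 0, 0, 0, 0.0975],
    [0, 0, 0, 0, 0, 0, 0.0975],
    [0, 0.033, -0.047, 0, 0, 0, 0],
    [0, 0.033, -0.047, 0, 0, 0, 0],
    [0, 0.033, -0.047, 0, 0, 0, 0],
    [0, 0.033, -0.047, 0, 0, 0, 0],
    [0, 0.033, -0.047, 0, 0, 0, 0],
    [0, 0.033, -0.047, 0, 0, 0, 0],
  ],
  force=10,
)

```text
time_s: 1.1
ee_pos: [0.3271, -0.2272, 0.2054]
eef_rot: [-3.142, -0.0, 0.09]
force: [0.4, -1.2, 0.8]
grip_width: 0.0176
grip_force: 0.0
```

Request:
servo_tool(
  plan=[
    [0, 0.033, -0.047, 0, 0, 0, 0],
    [0, 0.033, -0.047, 0, 0, 0, 0],
    [0, 0.033, -0.047, 0, 0, 0, 0],
    [0, 0.033, -0.047, 0, 0, 0, 0],
    [0, 0.033, -0.047, 0, 0, 0, 0],
    [0, 0.033, -0.047, 0, 0, 0, 0],
    [0, 0.033, -0.047, 0, 0, 0, 0],
    [0, 0, 0, 0, 0, 0, 0],
  ],
)

```text
time_s: 2.1
ee_pos: [0.5274, 0.1224, 0.2043]
eef_rot: [-3.141, 0.002, 0.094]
force: [0.7, -0.1, 0.2]
grip_width: 0.0006
grip_force: 0.0
```

```bash
cat >> h.py <<'E'
O=np.array([.6477,.1982]); xc=np.array([.9958,.0913]); yc=np.array([-.0913,.9958])
def cab(p): d=np.asarray(p)[...,:2]-O; return np.stack([d@xc,d@yc],-1)
def st():
    o=ctrl.get_obs(); print('t',round(float(o['time_s']),2),'ee',o['ee_pos'].round(4),'cab',(cab(o['ee_pos'])*1000).round(1),'rot',o['eef_rot'].round(3),'F',o['force'].round(1),'q',o['qpos'].round(2),'w',round(float(o['grip_width']),3))
E
python3 -c "
from h import *
st()"
```

```text
t 2.1 ee [0.5274 0.1224 0.2043] cab [-126.8  -64.5] rot [-3.141e+00  2.000e-03  9.400e-02] F [ 0.7 -0.1  0.2] q [0.16 0.28 1.55 0.   1.31 1.64] w 0.001
```

Request:
servo_tool(
  plan=[
    [0, 0.021, -0.028, 0, 0, 0, 0],
    [0, 0.02, -0.028, 0, 0, 0, 0],
    [0, 0, 0, 0.04, 0, 0, 0],
    [0, 0, 0, 0.03, 0, 0, 0],
    [0, 0, 0, 0, 0, 0, 0],
    [0, 0, 0, 0, 0, 0, 0],
    [0, 0, 0, 0, 0, 0, 0],
    [0, 0, 0, 0, 0, 0, 0],
  ],
)

```text
time_s: 3.1
ee_pos: [0.5629, 0.1792, 0.1364]
eef_rot: [-3.141, -0.001, 0.091]
force: [0.0, 0.3, -0.2]
grip_width: 0.0008
grip_force: 0.0
```

```bash
python3 -c "
from h import *
st(); c=cam('wrist'); W=pts(c); Z=W[...,2]
cv2.imwrite('pics/w1.png',c['pixels'][:,:,::-1])
C=cab(W)
m=(Z>.04)&(Z<.052)&(np.abs(C[...,0]+.086)<.04)&(np.abs(C[...,1]+.062)<.04)
print(m.sum(), cv2.minEnclosingCircle((C[m]*1000).astype(np.float32)), np.median(C[m],0))
m=(Z>.03)&(Z<.115)&(C[...,0]>-.02)&(C[...,0]<.03)&(C[...,1]<-.02)
print(m.sum(), np.nanpercentile(C[m],[5,25,50,75,95],axis=0))
"
```

```text
t 3.1 ee [0.5629 0.1792 0.1364] cab [-86.1 -11.2] rot [-3.141e+00 -1.000e-03  9.100e-02] F [ 0.   0.3 -0.2] q [ 0.25  0.45  1.48 -0.    1.21  1.73] w 0.001
2205 ((-81.82023620605469, -61.89316177368164), 20.75366973876953) [-0.08072316 -0.06106947]
4273 [[-0.01413484 -0.23672976]
 [ 0.00182276 -0.23425968]
 [ 0.00255646 -0.12201347]
 [ 0.02228129 -0.08081364]
 [ 0.02814077 -0.03238694]]
```

View pics/w1.png

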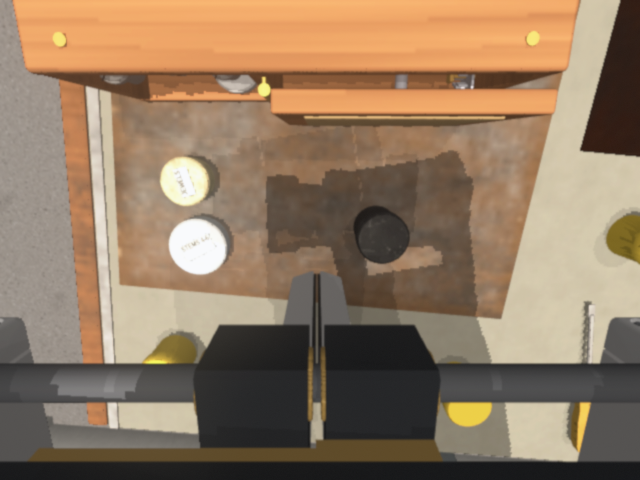

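The wrist view shows the pot alone at (382,235), right of the shut fingertips, and puts it at about cabinet (-82,-62). The tins are well to the left. I'll lower the fingers and push to the right.

Request:
servo_tool(
  plan=[
    [0, 0.004, 0, 0.03, 0, 0, 0],
    [0, 0, 0, 0.04, 0, 0, 0],
    [0, 0, 0, 0.035, 0, 0, 0],
    [0, 0, 0, 0.017, 0, 0, 0],
    [0, 0, 0, 0, 0, 0, 0],
    [0, 0, 0.006, 0, 0, 0, 0],
    [0, 0, 0.006, 0, 0, 0, 0],
    [0, 0, 0.006, 0, 0, 0, 0],
  ],
)

```text
time_s: 4.15
ee_pos: [0.5687, 0.1611, 0.0142]
eef_rot: [-3.141, -0.001, 0.091]
force: [0.0, 0.5, 1.1]
grip_width: 0.0002
grip_force: 0.2
```

Request:
servo_tool(
  plan=[
    [0, 0, 0.006, 0, 0, 0, 0],
    [0, 0, 0.006, 0, 0, 0, 0],
    [0, 0, 0.006, 0, 0, 0, 0],
    [0, 0, 0.006, 0, 0, 0, 0],
    [0, 0, 0.006, 0, 0, 0, 0],
    [0, 0, 0.006, 0, 0, 0, 0],
    [0, 0, 0.006, 0, 0, 0, 0],
    [0, 0, 0, 0, 0, 0, 0],
  ],
)

```text
time_s: 5.15
ee_pos: [0.5721, 0.1194, 0.0135]
eef_rot: [3.142, 0.0, 0.09]
force: [-0.2, -1.0, -0.6]
grip_width: 0.0006
grip_force: 0.0
```

```bash
cat > pot.py <<'E'
from h import *
st(); c=cam('wrist'); W=pts(c); Z=W[...,2]; C=cab(W); hsv=cv2.cvtColor(c['pixels'],cv2.COLOR_RGB2HSV)
m=(Z>.038)&(Z<.056)&(np.abs(C[...,0]+.082)<.05)&(C[...,1]<-.02)&(C[...,1]>-.2)&(hsv[...,2]<90)
n,l,s,ce=cv2.connectedComponentsWithStats(m.astype(np.uint8))
if n>1:
    m=l==1+s[1:,4].argmax(); q=C[m]; print(m.sum(), cv2.minEnclosingCircle((q*1000).astype(np.float32)), np.percentile(Z[m],[5,95]))
cv2.imwrite('pics/wl.png',c['pixels'][:,:,::-1])
E
python3 pot.py
```

```text
t 5.15 ee [0.5721 0.1194 0.0135] cab [-82.5 -71.6] rot [3.142 0.    0.09 ] F [-0.2 -1.  -0.6] q [ 0.14  0.6   1.58 -0.    0.97  1.62] w 0.001
4470 ((-82.912353515625, -103.11437225341797), 22.116573333740234) [0.04162213 0.04877685]
```

Request:
servo_tool(
  plan=[
    [0, 0, 0.006, 0, 0, 0, 0],
    [0, 0, 0.006, 0, 0, 0, 0],
    [0, 0, 0.006, 0, 0, 0, 0],
    [0, 0, 0.006, 0, 0, 0, 0],
    [0, 0, 0.006, 0, 0, 0, 0],
    [0, 0, 0.006, 0, 0, 0, 0],
    [0, 0, 0, 0, 0, 0, 0],
    [0, 0, -0.012, 0, 0, 0, 0],
  ],
)

```text
time_s: 6.2
ee_pos: [0.5743, 0.0959, 0.0134]
eef_rot: [3.142, -0.0, 0.09]
force: [0.7, -0.8, -0.7]
grip_width: 0.0003
grip_force: 0.0
```

```bash
python3 pot.py
```

```text
t 6.2 ee [0.5743 0.0959 0.0134] cab [-82.5 -95.2] rot [ 3.142 -0.     0.09 ] F [ 0.7 -0.8 -0.7] q [ 0.1   0.59  1.59 -0.    0.96  1.58] w 0.0
5264 ((-81.83441925048828, -140.78289794921875), 20.83876609802246) [0.04181068 0.04874938]
```

The pot's centre is now about 186 mm from the hinge, so it is clear. Next I'll rise and approach the press point.

Request:
servo_tool(
  plan=[
    [0, 0, 0, -0.035, 0, 0, 0],
    [0, 0, 0, -0.04, 0, 0, 0],
    [0, 0.03, 0.007, 0, 0, 0, 0],
    [0, 0.03, 0, 0, 0, 0, 0],
    [0, 0.006, 0, 0, 0, 0, 0],
    [0, 0, 0, 0, 0, 0, 0],
    [0, 0, 0, 0, 0, 0, 0],
    [0, 0, 0, 0, 0, 0, 0],
  ],
)

```text
time_s: 7.25
ee_pos: [0.6402, 0.095, 0.0887]
eef_rot: [-3.142, -0.0, 0.091]
force: [0.2, 0.2, -1.1]
grip_width: 0.0005
grip_force: 0.0
```

Request:
servo_tool(
  plan=[
    [0, 0.002, 0, 0, 0, 0, 0],
    [0, 0.002, 0, 0, 0, 0, 0],
    [0, 0.001, 0, 0, 0, 0, 0],
    [0, 0.001, 0, 0, 0, 0, 0],
    [0, 0.001, 0, 0, 0, 0, 0],
    [0, 0.001, 0, 0, 0, 0, 0],
    [0, 0, 0, 0, 0, 0, 0],
    [0, 0, 0, 0, 0, 0, 0],
  ],
)

```text
time_s: 8.25
ee_pos: [0.6485, 0.0956, 0.0884]
eef_rot: [3.142, 0.0, 0.091]
force: [0.5, 0.3, 0.4]
grip_width: 0.0008
grip_force: 0.0
```

```bash
python3 -c "
from h import *
st()"
```

```text
t 8.25 ee [0.6485 0.0956 0.0884] cab [  -8.6 -102.2] rot [3.142 0.    0.091] F [0.5 0.3 0.4] q [ 0.09  0.64  1.31 -0.    1.19  1.57] w 0.001
```

No contact yet. I'll press on slowly.

Request:
servo_tool(
  plan=[
    [0, 0.001, 0, 0, 0, 0, 0],
    [0, 0.001, 0, 0, 0, 0, 0],
    [0, 0.001, 0, 0, 0, 0, 0],
    [0, 0.001, 0, 0, 0, 0, 0],
    [0, 0, 0, 0, 0, 0, 0],
    [0, 0, 0, 0, 0, 0, 0],
    [0, 0, 0, 0, 0, 0, 0],
    [0, 0, 0, 0, 0, 0, 0],
  ],
)

```text
time_s: 9.25
ee_pos: [0.6524, 0.0958, 0.0885]
eef_rot: [3.141, 0.001, 0.091]
force: [-4.8, -2.9, 2.4]
grip_width: 0.0003
grip_force: 2.4
```

Request:
servo_tool(
  plan=[
    [0, 0.001, 0, 0, 0, 0, 0],
    [0, 0.001, 0, 0, 0, 0, 0],
    [0, 0, 0, 0, 0, 0, 0],
    [0, 0, 0, 0, 0, 0, 0],
    [0, 0, 0, 0, 0, 0, 0],
    [0, 0, 0, 0, 0, 0, 0],
    [0, 0, 0, 0, 0, 0, 0],
    [0, 0, 0, 0, 0, 0, 0],
  ],
)

```text
time_s: 10.25
ee_pos: [0.6544, 0.0958, 0.0884]
eef_rot: [3.141, 0.001, 0.091]
force: [-4.1, -3.0, 2.8]
grip_width: 0.0006
grip_force: 2.4
```

Request:
servo_tool(
  plan=[
    [0, 0.001, 0, 0, 0, 0, 0],
    [0, 0.0005, 0, 0, 0, 0, 0],
    [0, 0, 0, 0, 0, 0, 0],
    [0, 0, 0, 0, 0, 0, 0],
    [0, 0, 0, 0, 0, 0, 0],
    [0, 0, 0, 0, 0, 0, 0],
    [0, 0, 0, 0, 0, 0, 0],
    [0, 0, 0, 0, 0, 0, 0],
  ],
)

```text
time_s: 11.25
ee_pos: [0.6549, 0.0958, 0.0885]
eef_rot: [3.141, 0.003, 0.091]
force: [-15.0, -4.8, 7.2]
grip_width: 0.0008
grip_force: 7.4
```

The force jumped to 15 N, so the door is at its stop. I'll retreat well clear and look.

Request:
servo_tool(
  plan=[
    [0, -0.02, 0, 0, 0, 0, 0],
    [0, -0.05, 0, 0, 0, 0, 0],
    [0, -0.05, 0, 0, 0, 0, 0],
    [0, 0, 0.02, -0.04, 0, 0, 0],
    [0, 0, 0.02, 0, 0, 0, 0],
    [0, 0, 0, 0, 0, 0, 0],
    [0, 0, 0, 0, 0, 0, 0],
    [0, 0, 0, 0, 0, 0, 0],
  ],
)

```text
time_s: 12.25
ee_pos: [0.54, 0.0461, 0.1277]
eef_rot: [-3.141, 0.001, 0.091]
force: [-0.9, 0.2, -0.6]
grip_width: 0.0001
grip_force: 0.0
```

Request:
servo_tool(
  plan=[
    [0, 0, 0, 0, 0, 0, 0],
    [0, 0, 0, 0, 0, 0, 0],
    [0, 0, 0, 0, 0, 0, 0],
    [0, 0, 0, 0, 0, 0, 0],
    [0, 0, 0, 0, 0, 0, 0],
    [0, 0, 0, 0, 0, 0, 0],
    [0, 0, 0, 0, 0, 0, 0],
    [0, 0, 0, 0, 0, 0, 0],
  ],
)

```text
time_s: 13.25
ee_pos: [0.5402, 0.0456, 0.1284]
eef_rot: [3.142, 0.0, 0.091]
force: [0.1, -0.4, -0.5]
grip_width: 0.0006
grip_force: 0.0
```

```bash
cat > door.py <<'E'
from h import *
st(); c=cam('wrist'); W=pts(c); Z=W[...,2]; C=cab(W)*1000
cv2.imwrite('pics/w%s.png'%__import__('sys').argv[1],c['pixels'][:,:,::-1])
m=(Z>.119)&(Z<.131)&(C[...,0]<15)&(C[...,0]>-160)&(C[...,1]>-160)&(C[...,1]<60)
n,l,s,ce=cv2.connectedComponentsWithStats(m.astype(np.uint8))
for i in range(1,n):
    if s[i,4]>80: print(s[i],cv2.boxPoints(cv2.minAreaRect(C[l==i].astype(np.float32))).round(0).tolist())
E
python3 door.py 2
```

```text
t 13.25 ee [0.5402 0.0456 0.1284] cab [-121.  -142.1] rot [3.142 0.    0.091] F [ 0.1 -0.4 -0.5] q [ 0.02  0.36  1.63 -0.    1.15  1.5 ] w 0.001
[   0   15  267  145 7521] [[-55.0, -112.0], [-44.0, -117.0], [12.0, 5.0], [1.0, 10.0]]
```

View pics/w2.png

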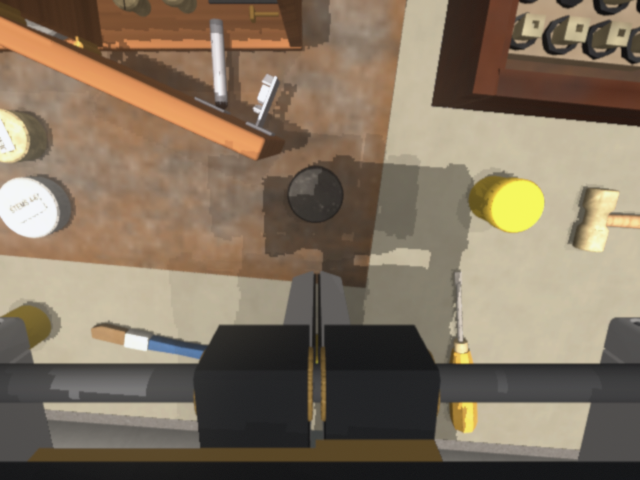

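The wrist view shows the door ajar, its free edge at (262,148), about 0.43 rad, and the pot at (315,193) clear. I'll go round the free edge to the right and in behind it, above the catch.

Request:
servo_tool(
  plan=[
    [0, 0, 0.02, 0, 0, 0, 0],
    [0, 0.05, 0, 0, 0, 0, 0],
    [0, 0.051, 0, 0, 0, 0, 0],
    [0, 0, 0, 0.04, 0, 0, 0],
    [0, 0, 0, 0, 0, 0, 0],
    [0, 0, -0.026, 0, 0, 0, 0],
    [0, 0, -0.026, 0, 0, 0, 0],
    [0, 0, 0, 0, 0, 0, 0],
  ],
)

```text
time_s: 14.3
ee_pos: [0.6379, 0.0874, 0.0903]
eef_rot: [-3.142, -0.002, 0.092]
force: [0.0, -0.9, -0.0]
grip_width: 0.0003
grip_force: 0.0
```

```bash
python3 door.py 3
```

```text
t 14.3 ee [0.6379 0.0874 0.0903] cab [ -19.9 -109.5] rot [-3.142e+00 -2.000e-03  9.200e-02] F [ 0.  -0.9 -0. ] q [0.08 0.61 1.35 0.   1.18 1.56] w 0.0
[  19  241  229  102 6699] [[-37.0, -72.0], [-24.0, -78.0], [16.0, 12.0], [4.0, 17.0]]
[287 292  29  17 309] [[-12.0, -108.0], [-9.0, -109.0], [-8.0, -97.0], [-10.0, -97.0]]
[318 292  29  16 317] [[-12.0, -110.0], [-11.0, -122.0], [-8.0, -121.0], [-9.0, -109.0]]
```

The door hasn't moved and the finger is behind it. Now I'll sweep it open.

Request:
servo_tool(
  plan=[
    [0, -0.008, -0.008, 0, 0, 0, 0],
    [0, -0.008, -0.008, 0, 0, 0, 0],
    [0, -0.007, -0.009, 0, 0, 0, 0],
    [0, -0.007, -0.004, 0, 0, 0, 0],
    [0, -0.007, -0.004, 0, 0, 0, 0],
    [0, -0.006, -0.005, 0, 0, 0, 0],
    [0, -0.006, -0.005, 0, 0, 0, 0],
    [0, -0.005, -0.006, 0, 0, 0, 0],
  ],
)

```text
time_s: 15.35
ee_pos: [0.5792, 0.1308, 0.0885]
eef_rot: [3.142, 0.0, 0.091]
force: [1.6, -0.7, -0.3]
grip_width: 0.0008
grip_force: 0.2
```

Request:
servo_tool(
  plan=[
    [0, -0.005, -0.006, 0, 0, 0, 0],
    [0, -0.005, -0.006, 0, 0, 0, 0],
    [0, -0.004, -0.007, 0, 0, 0, 0],
    [0, -0.005, -0.006, 0, 0, 0, 0],
    [0, -0.003, -0.007, 0, 0, 0, 0],
    [0, -0.003, -0.008, 0, 0, 0, 0],
    [0, -0.003, -0.008, 0, 0, 0, 0],
    [0, 0, 0, 0, 0, 0, 0],
  ],
)

```text
time_s: 16.35
ee_pos: [0.5471, 0.1764, 0.0884]
eef_rot: [-3.142, 0.0, 0.092]
force: [0.8, -0.4, 0.4]
grip_width: 0.0006
grip_force: 0.0
```

Request:
servo_tool(
  plan=[
    [0, -0.002, -0.005, 0, 0, 0, 0],
    [0, -0.001, -0.005, 0, 0, 0, 0],
    [0, -0.001, -0.005, 0, 0, 0, 0],
    [0, 0, -0.005, 0, 0, 0, 0],
    [0, 0, 0, 0, 0, 0, 0],
    [0, 0, 0, 0, 0, 0, 0],
    [0, 0, 0, 0, 0, 0, 0],
    [0, 0, 0, 0, 0, 0, 0],
  ],
)

```text
time_s: 17.35
ee_pos: [0.5416, 0.1952, 0.0885]
eef_rot: [-3.142, -0.0, 0.091]
force: [-0.5, 0.2, -0.2]
grip_width: 0.0005
grip_force: 0.0
```

```bash
python3 door.py 4
```

```text
t 17.35 ee [0.5416 0.1952 0.0885] cab [-105.9    6.7] rot [-3.142 -0.     0.091] F [-0.5  0.2 -0.2] q [0.28 0.48 1.57 0.   1.1  1.76] w 0.001
[ 257    9   43  316 9923] [[-108.0, 21.0], [14.0, 13.0], [15.0, 25.0], [-107.0, 34.0]]
[287 294  29  18 332] [[-98.0, 8.0], [-95.0, 7.0], [-94.0, 19.0], [-96.0, 20.0]]
[318 294  29  16 329] [[-98.0, 6.0], [-96.0, -5.0], [-94.0, -5.0], [-95.0, 7.0]]
```

The door is at about 1.6 rad. I'll back away from it, rise clear and check.

Request:
servo_tool(
  plan=[
    [0, 0, 0.02, 0, 0, 0, 0],
    [0, 0, 0.03, 0, 0, 0, 0],
    [0, 0, 0, -0.05, 0, 0, 0],
    [0, 0, 0, -0.05, 0, 0, 0],
    [0, -0.03, 0.04, -0.02, 0, 0, 0],
    [0, -0.03, 0.05, 0, 0, 0, 0],
    [0, -0.03, 0.05, 0, 0, 0, 0],
    [0, -0.03, 0.05, 0, 0, 0, 0],
  ],
)

```text
time_s: 18.4
ee_pos: [0.4424, -0.0569, 0.2085]
eef_rot: [3.141, -0.0, 0.091]
force: [0.2, -0.1, 0.2]
grip_width: 0.0004
grip_force: 0.0
```

Request:
servo_tool(
  plan=[
    [0, -0.02, 0.05, 0, 0, 0, 0],
    [0, 0, 0.05, 0, 0, 0, 0],
    [0, 0, 0.05, 0, 0, 0, 0],
    [0, 0, 0.05, 0, 0, 0, 0],
    [0, 0, 0, 0, 0, 0, 0],
    [0, 0, 0, 0, 0, 0, 0],
    [0, 0, 0, 0, 0, 0, 0],
    [0, 0, 0, 0, 0, 0, 0],
  ],
)

```text
time_s: 19.4
ee_pos: [0.4421, -0.2549, 0.2087]
eef_rot: [3.141, -0.0, 0.092]
force: [0.3, 0.1, -0.2]
grip_width: 0.0006
grip_force: 0.0
```

Run:
```python
from h import *
st()
c=cam('top'); W=pts(c); Z=W[...,2]; C=cab(W)*1000; H=np.array([12,20])
cv2.imwrite('pics/top9.png',c['pixels'][:,:,::-1])
def f(n,u0,u1,v0,v1,a,b):
    m=np.zeros((480,640),bool); m[v0:v1,u0:u1]=1; m&=(Z>a)&(Z<b)
    q=C[m]; k=np.median(q,0) if len(q) else None; print(n,len(q),k,None if k is None else np.hypot(*(k-H)), np.median(Z[m]))
f('flat',190,222,230,258,.013,.03); f('small',190,215,210,231,.013,.035); f('pot',270,312,200,260,.04,.056)
m=(Z>.112)&(Z<.138)&(C[...,0]<-10)&(C[...,0]>-150)&(abs(C[...,1]-25)<60)
r=cv2.minAreaRect(C[m].astype(np.float32)); print(m.sum(),cv2.boxPoints(r).round().tolist())
```

```text
t 19.4 ee [ 0.4421 -0.2549  0.2087] cab [-246.1 -432.4] rot [ 3.141 -0.     0.092] F [ 0.3  0.1 -0.2] q [-0.59  0.21  1.63  0.    1.3   0.88] w 0.001
flat 279 [-98.87104313  90.70306436] 131.49643156702382 0.021137668310425184
small 178 [-43.92028194  94.18339005] 92.89915657286588 0.025367038694889654
pot 188 [ -85.67318387 -140.00596868] 187.46189175228042 0.047366627076652956
291 [[-130.0, 22.0], [-11.0, 15.0], [-10.0, 28.0], [-129.0, 36.0]]
```

View pics/top9.png

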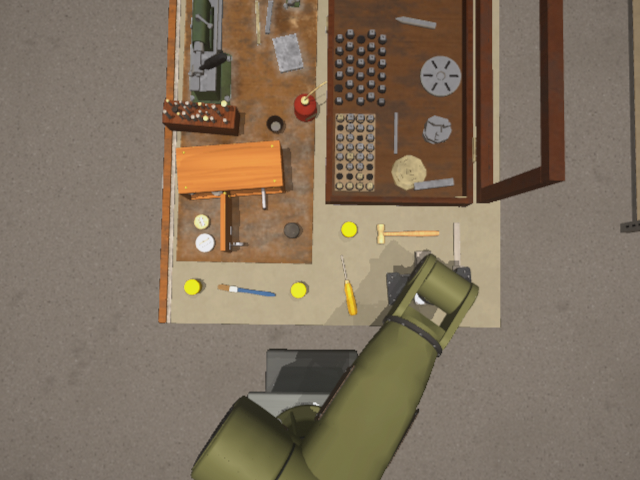

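The top view shows the door standing open at (227,222), about 1.63 rad. The pot is clear at (291,230), the tins have not moved, and the arm is clear at z 0.21. Handing in.

```bash
python3 -c "
from h import *
print(ctrl.hand_in())"
```

```text
the job is handed in; nothing more can be done
None
```

The job is handed in, with no verdict returned: the pot was slid clear (about 187 mm from the hinge line), the catch tripped, the door swung open to about 1.63 rad, and the arm finished clear of everything at about 19 s.

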